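# Re-lock the printing vise with the solid blocks

## Task

Slide the vise's jaw open to its stop, lift out the finished blue block and lay it flat in the wooden drying tray. Then lift each of the look-alike copper-faced blocks to feel its weight: put the light, hollow ones in the yellow tub and stand the heavy, solid ones copper face up in a row along the vise bed between its guides. When all are put away, push the jaw firmly home so that the solid ones sit tight between the two jaws, let go, and leave the jar, tin and roller alone.

Things in the scene. Friction and masses are not known exactly. Their poses are not given: they have to be found in the camera images.
- block_1: Waiting printing block 1 (four or all of the five are there: two or three solid, one or two hollow), all alike to see: grey metal base, etched copper face on top, 50 mm along x, 64 mm along y, 45 mm high; origin at the centre of its underside. Solid (410 to 490 g) or hollow (120 to 175 g): only its weight tells. Slides on the vise bed with about 1 to 4 N.
- block_2: Waiting printing block 2 (four or all of the five are there: two or three solid, one or two hollow), all alike to see: grey metal base, etched copper face on top, 50 mm along x, 64 mm along y, 45 mm high; origin at the centre of its underside. Solid (410 to 490 g) or hollow (120 to 175 g): only its weight tells. Slides on the vise bed with about 1 to 4 N.
- block_3: Waiting printing block 3 (four or all of the five are there: two or three solid, one or two hollow), all alike to see: grey metal base, etched copper face on top, 50 mm along x, 64 mm along y, 45 mm high; origin at the centre of its underside. Solid (410 to 490 g) or hollow (120 to 175 g): only its weight tells. Slides on the vise bed with about 1 to 4 N.
- block_4: Waiting printing block 4 (four or all of the five are there: two or three solid, one or two hollow), all alike to see: grey metal base, etched copper face on top, 50 mm along x, 64 mm along y, 45 mm high; origin at the centre of its underside. Solid (410 to 490 g) or hollow (120 to 175 g): only its weight tells. Slides on the vise bed with about 1 to 4 N.
- block_5: Waiting printing block 5 (four or all of the five are there: two or three solid, one or two hollow), all alike to see: grey metal base, etched copper face on top, 50 mm along x, 64 mm along y, 45 mm high; origin at the centre of its underside. Solid (410 to 490 g) or hollow (120 to 175 g): only its weight tells. Slides on the vise bed with about 1 to 4 N.
- finished: The finished printing block, blue sides and black inked face, 50 mm along its x, 64 mm along its y, 45 mm high, about 350 g; origin at the centre of its underside. At the start it stands clamped in the vise next to the fixed jaw, its 64 mm along the vise.
- vise: Low vise fixed to the bench, dark steel base 80 mm along x, 290 mm along y; origin at the centre of its underside. Bed 20 mm above the bench. Green fixed jaw at its +y end, face at y = +120 mm; the sliding jaw comes from -y; both jaws 74 mm high above the bench. Guide ribs 8 mm above the bed at x = -31 and +31 mm: a 50 mm wide block stands between them, its 64 mm along the vise.
- jaw (a joint): The sliding jaw's place: the clear gap between the two jaw faces in m, growing as the jaw slides to the vise's -y. 0.230 at its open stop; it starts at about 0.066, closed on the finished block. It stays where it is left; sliding takes about 3 N, plus whatever it pushes.
- jaw_face (a point): The green sliding jaw, axes as the vise's; this point lies on the bed under the middle of its face, which looks to +y. 54 mm wide, 54 mm high, 25 mm thick (to y = -25 mm). A hold-down lip at the face's top reaches 8 mm to +y, 48 to 54 mm above the bed, over the edge of a clamped block.
- jaw_grip (a point): Middle of the top of the red upright handle on the sliding jaw, 95 mm above the bed; in the jaw's frame at x = +30 mm, y = -12.5 mm. The handle is 36 mm along x, 14 mm along y and 41 mm tall above the jaw's top: pinch it across its 14 mm from above and slide it along the vise's y.
- tray: Low brown wooden drying tray, 160 mm along its x, 200 mm along its y, walls 5 mm thick, floor 5 mm thick; origin at the centre of its underside. Fixed to the bench, 25 mm high. It may be on the left or the right of the vise.
- tub: Yellow plastic tub for hollow blocks, 160 mm along its x, 200 mm along its y, walls 5 mm thick, floor 5 mm thick; origin at the centre of its underside. Fixed to the bench, 60 mm high. It may be on the left or the right of the vise.
- jar: Bystander: closed jar with a green cap, 64 mm across, 90 mm high; origin under its centre.
- brayer: Bystander: ink roller lying on the bench, black roller 90 mm long, wooden handle; origin under the roller's middle.
- tin: Bystander: small closed ink tin, 64 mm across, 50 mm high; origin under its centre.

How it is judged:
On the way, in this order (a step that is already met when the one before it is completed fails the run):
1. the jaw has been slid fully open, to within 5 mm of its stop (value of joint jaw above 0.225 m), for 0.1 s.
2. the finished block lies flat in the drying tray (x of finished in the frame of tray between -0.07 and 0.07 m and y of finished in the frame of tray between -0.09 and 0.09 m and z of finished in the frame of tray between -0.002 and 0.012 m and angle between finished's own z axis and vertical below 0.1 rad), for 0.2 s.
3. every copper-faced block is put away: the light ones in the tub, the heavy ones upright in the vise between jaws and guides (((x of block_1 in the frame of tub between -0.07 and 0.07 m and y of block_1 in the frame of tub between -0.09 and 0.09 m and z of block_1 in the frame of tub between -0.002 and 0.06 m and contact force between block_1 and tub below 3.75 N) or (x of block_1 in the frame of vise between -0.013 and 0.013 m and y of block_1 in the frame of vise between -0.08 and 0.092 m and z of block_1 in the frame of vise between 0.015 and 0.026 m and angle between block_1's own z axis and vertical below 0.08 rad and angle between the x axis of block_1 and the x axis of vise, either way round below 0.18 rad and contact force between block_1 and vise above 2.4 N)) and ((x of block_2 in the frame of tub between -0.07 and 0.07 m and y of block_2 in the frame of tub between -0.09 and 0.09 m and z of block_2 in the frame of tub between -0.002 and 0.06 m and contact force between block_2 and tub below 3.75 N) or (x of block_2 in the frame of vise between -0.013 and 0.013 m and y of block_2 in the frame of vise between -0.08 and 0.092 m and z of block_2 in the frame of vise between 0.015 and 0.026 m and angle between block_2's own z axis and vertical below 0.08 rad and angle between the x axis of block_2 and the x axis of vise, either way round below 0.18 rad and contact force between block_2 and vise above 2.4 N)) and ((x of block_3 in the frame of tub between -0.07 and 0.07 m and y of block_3 in the frame of tub between -0.09 and 0.09 m and z of block_3 in the frame of tub between -0.002 and 0.06 m and contact force between block_3 and tub below 3.75 N) or (x of block_3 in the frame of vise between -0.013 and 0.013 m and y of block_3 in the frame of vise between -0.08 and 0.092 m and z of block_3 in the frame of vise between 0.015 and 0.026 m and angle between block_3's own z axis and vertical below 0.08 rad and angle between the x axis of block_3 and the x axis of vise, either way round below 0.18 rad and contact force between block_3 and vise above 2.4 N)) and ((x of block_4 in the frame of tub between -0.07 and 0.07 m and y of block_4 in the frame of tub between -0.09 and 0.09 m and z of block_4 in the frame of tub between -0.002 and 0.06 m and contact force between block_4 and tub below 3.75 N) or (x of block_4 in the frame of vise between -0.013 and 0.013 m and y of block_4 in the frame of vise between -0.08 and 0.092 m and z of block_4 in the frame of vise between 0.015 and 0.026 m and angle between block_4's own z axis and vertical below 0.08 rad and angle between the x axis of block_4 and the x axis of vise, either way round below 0.18 rad and contact force between block_4 and vise above 2.4 N)) and ((x of block_5 in the frame of tub between -0.07 and 0.07 m and y of block_5 in the frame of tub between -0.09 and 0.09 m and z of block_5 in the frame of tub between -0.002 and 0.06 m and contact force between block_5 and tub below 3.75 N) or (x of block_5 in the frame of vise between -0.013 and 0.013 m and y of block_5 in the frame of vise between -0.08 and 0.092 m and z of block_5 in the frame of vise between 0.015 and 0.026 m and angle between block_5's own z axis and vertical below 0.08 rad and angle between the x axis of block_5 and the x axis of vise, either way round below 0.18 rad and contact force between block_5 and vise above 2.4 N))), for 0.2 s.
4. then the jaw is pushed against the block next to it with more than 5 N ((contact force between jaw and block_1 above 5 N or contact force between jaw and block_2 above 5 N or contact force between jaw and block_3 above 5 N or contact force between jaw and block_4 above 5 N or contact force between jaw and block_5 above 5 N)), for 0.02 s.
At the end, for the whole second after the job is handed in: Finished block flat on the tray floor; light (hollow) blocks in the tub; heavy (solid) ones on the vise bed, copper up, within 13 mm of centre and 0.18 rad of square; row tight (gap to either jaw under 4.5 mm, all gaps in the row under 8 mm together); all released and at rest (all of step 2 and ((x of block_1 in the frame of tub between -0.07 and 0.07 m and y of block_1 in the frame of tub between -0.09 and 0.09 m and z of block_1 in the frame of tub between -0.002 and 0.06 m and contact force between block_1 and tub below 3.75 N) or (x of block_1 in the frame of vise between -0.013 and 0.013 m and y of block_1 in the frame of vise between -0.048 and 0.092 m and z of block_1 in the frame of vise between 0.015 and 0.026 m and angle between block_1's own z axis and vertical below 0.08 rad and angle between the x axis of block_1 and the x axis of vise, either way round below 0.18 rad)) and ((x of block_2 in the frame of tub between -0.07 and 0.07 m and y of block_2 in the frame of tub between -0.09 and 0.09 m and z of block_2 in the frame of tub between -0.002 and 0.06 m and contact force between block_2 and tub below 3.75 N) or (x of block_2 in the frame of vise between -0.013 and 0.013 m and y of block_2 in the frame of vise between -0.048 and 0.092 m and z of block_2 in the frame of vise between 0.015 and 0.026 m and angle between block_2's own z axis and vertical below 0.08 rad and angle between the x axis of block_2 and the x axis of vise, either way round below 0.18 rad)) and ((x of block_3 in the frame of tub between -0.07 and 0.07 m and y of block_3 in the frame of tub between -0.09 and 0.09 m and z of block_3 in the frame of tub between -0.002 and 0.06 m and contact force between block_3 and tub below 3.75 N) or (x of block_3 in the frame of vise between -0.013 and 0.013 m and y of block_3 in the frame of vise between -0.048 and 0.092 m and z of block_3 in the frame of vise between 0.015 and 0.026 m and angle between block_3's own z axis and vertical below 0.08 rad and angle between the x axis of block_3 and the x axis of vise, either way round below 0.18 rad)) and ((x of block_4 in the frame of tub between -0.07 and 0.07 m and y of block_4 in the frame of tub between -0.09 and 0.09 m and z of block_4 in the frame of tub between -0.002 and 0.06 m and contact force between block_4 and tub below 3.75 N) or (x of block_4 in the frame of vise between -0.013 and 0.013 m and y of block_4 in the frame of vise between -0.048 and 0.092 m and z of block_4 in the frame of vise between 0.015 and 0.026 m and angle between block_4's own z axis and vertical below 0.08 rad and angle between the x axis of block_4 and the x axis of vise, either way round below 0.18 rad)) and ((x of block_5 in the frame of tub between -0.07 and 0.07 m and y of block_5 in the frame of tub between -0.09 and 0.09 m and z of block_5 in the frame of tub between -0.002 and 0.06 m and contact force between block_5 and tub below 3.75 N) or (x of block_5 in the frame of vise between -0.013 and 0.013 m and y of block_5 in the frame of vise between -0.048 and 0.092 m and z of block_5 in the frame of vise between 0.015 and 0.026 m and angle between block_5's own z axis and vertical below 0.08 rad and angle between the x axis of block_5 and the x axis of vise, either way round below 0.18 rad)) and ((x of block_1 in the frame of vise between -0.013 and 0.013 m and y of block_1 in the frame of vise between -0.048 and 0.092 m and z of block_1 in the frame of vise between 0.015 and 0.026 m and angle between block_1's own z axis and vertical below 0.08 rad and angle between the x axis of block_1 and the x axis of vise, either way round below 0.18 rad and y of block_1 in the frame of jaw_face below 0.0365 m) or (x of block_2 in the frame of vise between -0.013 and 0.013 m and y of block_2 in the frame of vise between -0.048 and 0.092 m and z of block_2 in the frame of vise between 0.015 and 0.026 m and angle between block_2's own z axis and vertical below 0.08 rad and angle between the x axis of block_2 and the x axis of vise, either way round below 0.18 rad and y of block_2 in the frame of jaw_face below 0.0365 m) or (x of block_3 in the frame of vise between -0.013 and 0.013 m and y of block_3 in the frame of vise between -0.048 and 0.092 m and z of block_3 in the frame of vise between 0.015 and 0.026 m and angle between block_3's own z axis and vertical below 0.08 rad and angle between the x axis of block_3 and the x axis of vise, either way round below 0.18 rad and y of block_3 in the frame of jaw_face below 0.0365 m) or (x of block_4 in the frame of vise between -0.013 and 0.013 m and y of block_4 in the frame of vise between -0.048 and 0.092 m and z of block_4 in the frame of vise between 0.015 and 0.026 m and angle between block_4's own z axis and vertical below 0.08 rad and angle between the x axis of block_4 and the x axis of vise, either way round below 0.18 rad and y of block_4 in the frame of jaw_face below 0.0365 m) or (x of block_5 in the frame of vise between -0.013 and 0.013 m and y of block_5 in the frame of vise between -0.048 and 0.092 m and z of block_5 in the frame of vise between 0.015 and 0.026 m and angle between block_5's own z axis and vertical below 0.08 rad and angle between the x axis of block_5 and the x axis of vise, either way round below 0.18 rad and y of block_5 in the frame of jaw_face below 0.0365 m)) and ((x of block_1 in the frame of vise between -0.013 and 0.013 m and y of block_1 in the frame of vise between 0.0835 and 0.092 m and z of block_1 in the frame of vise between 0.015 and 0.026 m and angle between block_1's own z axis and vertical below 0.08 rad and angle between the x axis of block_1 and the x axis of vise, either way round below 0.18 rad) or (x of block_2 in the frame of vise between -0.013 and 0.013 m and y of block_2 in the frame of vise between 0.0835 and 0.092 m and z of block_2 in the frame of vise between 0.015 and 0.026 m and angle between block_2's own z axis and vertical below 0.08 rad and angle between the x axis of block_2 and the x axis of vise, either way round below 0.18 rad) or (x of block_3 in the frame of vise between -0.013 and 0.013 m and y of block_3 in the frame of vise between 0.0835 and 0.092 m and z of block_3 in the frame of vise between 0.015 and 0.026 m and angle between block_3's own z axis and vertical below 0.08 rad and angle between the x axis of block_3 and the x axis of vise, either way round below 0.18 rad) or (x of block_4 in the frame of vise between -0.013 and 0.013 m and y of block_4 in the frame of vise between 0.0835 and 0.092 m and z of block_4 in the frame of vise between 0.015 and 0.026 m and angle between block_4's own z axis and vertical below 0.08 rad and angle between the x axis of block_4 and the x axis of vise, either way round below 0.18 rad) or (x of block_5 in the frame of vise between -0.013 and 0.013 m and y of block_5 in the frame of vise between 0.0835 and 0.092 m and z of block_5 in the frame of vise between 0.015 and 0.026 m and angle between block_5's own z axis and vertical below 0.08 rad and angle between the x axis of block_5 and the x axis of vise, either way round below 0.18 rad)) and linear speed of each of block_1, block_2, block_3, block_4, block_5, finished below 0.02 m/s); the robot touches nothing.
It fails at once if the jar is moved more than 30 mm (distance of jar from where it was at the start of the episode above 0.03 m).
It fails at once if the brayer is moved more than 30 mm (distance of brayer from where it was at the start of the episode above 0.03 m).
It fails at once if the tin is moved more than 30 mm (distance of tin from where it was at the start of the episode above 0.03 m).
Of block_1, block_2, block_3, block_4, block_5 only 4 to 5 are there at a start; the rules pass over those that are not, and their reading is None.
At some moment in a run one of block_1, block_2, block_3, block_4, block_5 may be knocked a few centimetres aside while the robot is not near it.
It also fails if it takes over 210 s, if anything falls off the work surface, if the arm or the gripper's body presses on something with over 40 N, if the wrist force passes 120 N, or if a joint passes its speed limit or range.

## Robot

A 6-joint arm with a two-finger parallel gripper is mounted at the origin on the work surface. World frame = base frame: x ahead of the robot, y to its left, z up, the work surface at z = 0. Lengths are in m, angles in rad, forces in N, time in s.
With the tool pointing down it reaches from about 0.25 to 0.8 m from the base axis. Payload 3.9 kg.
Tool frame: the origin (TCP) lies at the very end of the fingers, on their centre line; the grasp point (between the pads) lies 19 mm behind it (grip_depth is the distance from the TCP to the grasp point, in m); z points along the fingers, y is the line along which they close (so a half turn about z gives the same grasp; the last joint's range is limited). The gripper opens to 85 mm and grips with 20 to 120 N. Pads are 22 mm wide; open, the fingers measure 114 mm over their backs; the gripper's body (76 mm by 85 mm) begins 54 mm behind the grasp point. The pads swing forward as they close: fully open they stand 13 mm farther back than shut.
Start: joints at [-1.127, 0.26, -0.138, 1.173, 0, 1.571], TCP at [0.225, -0.474, 0.231] pointing down, gripper open.
Joint ranges: [-2.78, 2.78], [-0.83, 1.72], [-1.28, 1.37], [-1.9, 2.12], [-1.57, 1.48], [-3.14, 3.14]. Speed limits (rad/s): [2.57, 2.57, 3.14, 3.14, 3.14, 3.14].

## Interface

Orientations are given as [roll, pitch, yaw] about the fixed x, y, z axes, in that order (R = Rz(yaw) Ry(pitch) Rx(roll)).
In Python, from cell import move_ptp, movel, goto_joints, gripper_open, close, pause, solve_ik, grab_frame, camera_params, IKError, sign_off, get_t, get_qpos, get_qvel, get_joint_torque, get_position, get_orientation, get_force, get_torque, get_finger_gap, get_grasp_force, grip_depth gives the robot as it stands. Calls block until the motion is done:
- move_ptp(position, orientation): joint-space move of the TCP to a pose.
- movel(position, max_speed=0.15, frame=None, f_stop=None): straight line of the TCP; frame=None keeps the orientation; max_speed is the mean speed in m/s. With f_stop (N) it stops when the force on the tool has changed by that much, and returns True; else False.
- goto_joints(angles): joint-space move.
- gripper_open() and close(force=None): open the fingers fully, or close them until they stop; force is the grip in N (None keeps the last).
- pause(seconds).
- solve_ik(position, orientation): joint angles nearest the present ones, or None.
- grab_frame(name): name is "scene" or "top" or "wrist"; returns the picture (420x560x3 uint8, red, green, blue); there is no depth.
- camera_params(name): a dict with "intrinsics" (3x3 intrinsics, pixels), "R" (3x3) and "t" (3): a world point X has camera coordinates R X + t. Camera axes: x right, y down, z forward; pixel columns grow to the right and rows downward; lengths in m; the calibration is good to about 2 mm. A picture is of the moment at which its call begins: read the wrist's pose just before it. camera_params takes no time and is no camera call; for the wrist camera it gives the pose at the moment of the call.
A pose or a line that the arm cannot do raises IKError and nothing moves.
- sign_off(): hands the job in; it is judged then, once.
Readings, each from a call of its own:
- get_t(): time.
- get_qpos(): joint angles.
- get_qvel(): joint speeds.
- get_joint_torque(): joint torques, N m.
- get_position(): TCP position.
- get_orientation(): TCP orientation.
- get_force(): force on the tool from outside, world axes, zero at the start.
- get_torque(): the same for the moment, N m.
- get_finger_gap(): finger opening in m.
- get_grasp_force(): force on a finger pad.
Only numpy, scipy, OpenCV 4.12 (cv2) and the standard library are available. Lean on these libraries where they do the work, as an engineer would, in place of code of your own. Each camera call takes 0.05 s, during which the arm holds its last target. There are 200 camera calls.

## Working session

There is one attempt and no reset: what is moved stays moved. The work goes in short steps, each a Python script; the robot and the scene stay as the last script left them, time stands still between calls to the robot, and variables do not carry over. Pictures are saved under pics/ and viewed, at most 14 in all, crops included, and the job is handed in when it is done.

```bash
ls; mkdir -p pics; python3 - <<'E'
from cell import *
import cv2,numpy as np
for n in("top","scene"):
    cv2.imwrite(f"pics/{n}0.png",grab_frame(n)[:,:,::-1]); c=camera_params(n); print(n,c["intrinsics"],-c["R"].T@c["t"],c["R"])
print(get_t(),get_orientation(),get_force(),grip_depth if not callable(grip_depth) else grip_depth())
E
```

```text
pics
top [[393.1221925    0.         285.01242247]
 [  0.         393.1221925  209.12331744]
 [  0.           0.           1.        ]] [0.46723681 0.01956707 0.89720779] [[ 0.00191086 -0.99990378  0.01373968]
 [-0.98523411 -0.00423474 -0.1711602 ]
 [ 0.17120191 -0.01320974 -0.9851474 ]]
scene [[392.07739985   0.         278.71360151]
 [  0.         392.07739985 211.97506711]
 [  0.           0.           1.        ]] [ 1.16063833 -0.67626176  0.67474781] [[ 0.7573835   0.65263818  0.02082388]
 [ 0.36675839 -0.39880325 -0.84050238]
 [-0.54023931  0.64421997 -0.54140753]]
0.1 [-3.13986440e+00  8.66645859e-06  4.43781911e-01] [ 0.09108698 -0.28162698  0.30265885] 0.0187
```

View pics/top0.png

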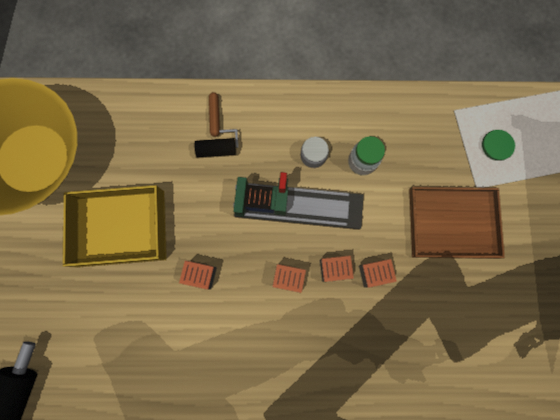

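View pics/scene0.png

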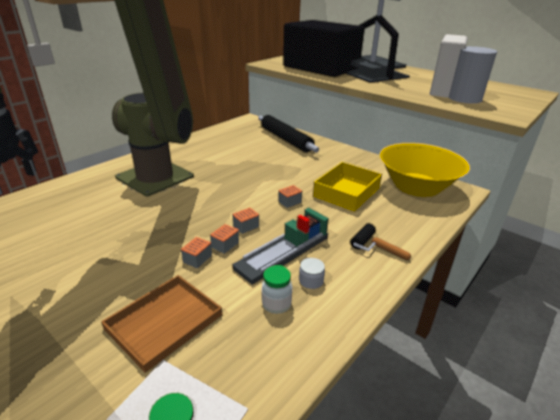

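The top view shows four copper blocks at (198,274), (290,277), (338,268) and (379,272). The vise spans (237–362, 178–228) with its red handle at (283,182). The tub is at (113,225), the tray at (456,222), the tin at (315,152), the jar at (368,152) and the roller at (216,147).

```bash
cat > h.py <<'E'
from cell import *
import cv2,numpy as np
def ray(c,uv,z):
    K,R,t=c["intrinsics"],c["R"],c["t"]; o=-R.T@t
    d=R.T@np.linalg.solve(K,[uv[0],uv[1],1.]); return (o+d*(z-o[2])/d[2])[:2]
def proj(c,X):
    p=c["intrinsics"]@(c["R"]@np.array(X)+c["t"]); return p[:2]/p[2]
def shot(n,save=None):
    c=camera_params(n); im=np.ascontiguousarray(grab_frame(n)[:,:,::-1])
    if save: cv2.imwrite(f"pics/{save}.png",im)
    return c,im
def mask(im,lo,hi,k=5):
    m=cv2.inRange(cv2.cvtColor(im,cv2.COLOR_BGR2HSV),np.array(lo),np.array(hi))
    return cv2.morphologyEx(m,cv2.MORPH_CLOSE,np.ones((k,k)))
def rects(c,m,z,amin=200):
    """contours -> min-area rectangles on plane z: centre, sizes, yaw of the LONG side folded round +y"""
    out=[]
    for q in cv2.findContours(m,cv2.RETR_EXTERNAL,cv2.CHAIN_APPROX_NONE)[0]:
        if cv2.contourArea(q)<amin: continue
        w=np.float32([ray(c,p,z) for p in q[:,0]])*1000
        (x,y),(a,b),g=cv2.minAreaRect(w)
        if a>b: a,b,g=b,a,g-90
        g=(g+90)%180-90          # a-side (short) direction from +x
        out.append((x/1000,y/1000,a,b,np.radians(g),cv2.contourArea(q)))
    return out
def copper(im): 
    return mask(im,(2,110,80),(14,255,255),9)
E
python3 - <<'E'
from h import *
c,im=shot("top")
for r in rects(c,copper(im),.045,150): print("cu",np.round(r,3))
for n,lo,hi in(("yel",(18,120,80),(32,255,255)),("brown",(4,100,50),(16,255,200)),("green",(50,80,30),(90,255,255)),("red",(0,180,120),(3,255,255))):
    for r in rects(c,mask(im,lo,hi),.0,60): print(n,np.round(r,3))
for p in((240,200),(362,210),(300,203)): print(ray(c,p,.02))
print("tin",ray(c,(315,146),.05),"jar",ray(c,(370,150),.09),"tray",ray(c,(456,187),.025),ray(c,(456,258),.025),[ray(c,p,.025) for p in((411,188),(500,187),(503,258),(413,258))],"tub",[ray(c,p,.06) for p in((64,191),(158,185),(164,259),(65,266))])
x,y=ray(c,(300,203),.02)
move_ptp([x-.03,y,.33],[np.pi,0,0]); 
c,im=shot("wrist","w1"); print(-c["R"].T@c["t"],get_position(),c["R"])
E
```

```text
cu [ 4.6600e-01 -1.0000e-03  5.0834e+01  6.4913e+01 -1.9300e-01  6.8300e+02]
cu [ 4.7300e-01  1.9800e-01  5.0731e+01  6.4664e+01 -2.1200e-01  6.8350e+02]
cu [ 4.7800e-01 -1.9400e-01  5.0805e+01  6.5490e+01  2.0500e-01  6.7300e+02]
cu [ 4.8800e-01 -1.0400e-01  5.1021e+01  6.5528e+01  1.0600e-01  6.7750e+02]
cu [ 6.4200e-01  6.5000e-02  3.1829e+01  4.8098e+01 -8.8000e-02  2.2450e+02]
cu [ 5.89000e-01 -3.68000e-01  1.55850e+02  2.00556e+02 -6.00000e-03
  5.95150e+03]
cu [ 8.36000e-01  1.74000e-01  1.82910e+01  1.02234e+02 -1.53600e+00
  2.86500e+02]
yel [5.84000e-01 3.99000e-01 1.78212e+02 2.32812e+02 8.50000e-02 7.17100e+03]
yel [ 7.86000e-01  5.91000e-01  1.80404e+02  3.40710e+02 -1.44700e+00
  8.40150e+03]
brown [ 4.6600e-01 -1.0000e-03  5.4378e+01  6.9064e+01 -1.9500e-01  7.0100e+02]
brown [ 4.7400e-01  2.0700e-01  5.4329e+01  6.9109e+01 -2.0600e-01  7.0500e+02]
brown [ 4.7800e-01 -2.0600e-01  5.4911e+01  6.9677e+01  2.1000e-01  7.0050e+02]
brown [ 4.8800e-01 -1.1100e-01  5.4658e+01  6.9417e+01  1.0600e-01  6.9700e+02]
brown [ 6.5300e-01  6.7000e-02  3.6133e+01  5.2321e+01 -9.7000e-
[... 576 characters left out ...]
[0.64026662 0.11005716]
[ 0.6184118  -0.16700331]
[ 0.63395001 -0.0262289 ]
tin [ 0.75909247 -0.05907949] jar [ 0.73713038 -0.17348229] tray [ 0.67187845 -0.38334808] [ 0.51042593 -0.37156538] [array([ 0.66900917, -0.27977084]), array([ 0.67239626, -0.48482688]), array([ 0.51069646, -0.47660036]), array([ 0.51017921, -0.27577123])] tub [array([0.65044677, 0.48631225]), array([0.66479916, 0.28473612]), array([0.50500614, 0.26304499]), array([0.48993538, 0.4685935 ])]
[ 0.68539291 -0.0275014   0.47340253] [ 0.60372105 -0.02720179  0.32986166] [[-1.41242722e-03 -9.99998937e-01  3.62580498e-04]
 [-9.47846807e-01  1.45432890e-03  3.18722944e-01]
 [-3.18723132e-01  1.06502195e-04 -9.47847854e-01]]
```

View pics/w1.png

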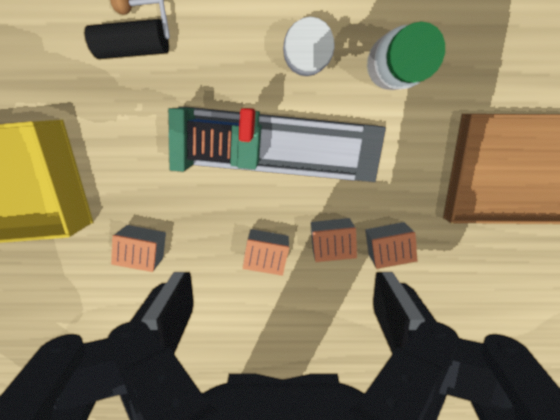

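The wrist view shows the vise at (168–385, 107–182): fixed jaw at x≈178, sliding jaw at (245,150), red handle at (246,125). The blocks are at (138,250), (266,255), (334,243) and (391,247). I'll zoom in on the vise to get its corners.

```bash
python3 - <<'E'
import cv2
im=cv2.imread("pics/w1.png")[95:195,155:395]
cv2.imwrite("pics/w1z.png",cv2.resize(im,None,fx=3.3333,fy=3.3333,interpolation=cv2.INTER_CUBIC))
E
```

```text
(no output)
```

View pics/w1z.png

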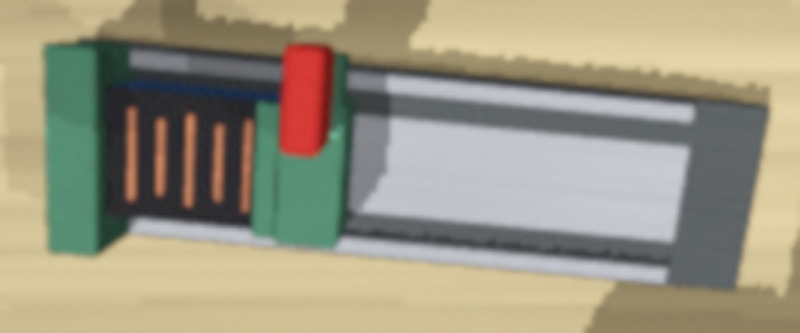

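```bash
python3 - <<'E'
from h import *
c=camera_params("wrist")
P=lambda u,v,z: ray(c,(155+u*.3,95+v*.3),z)
for n,a in {"fix":[(47,45,.074),(98,45,.074),(100,252,.074),(50,250,.074)],"end":[(768,105,.02),(736,288,.02)],
 "handle":[(288,45,.115),(331,46,.115),(322,154,.115),(281,152,.115)],"lip":[(258,100,.074),(252,234,.074)],"finished":[(107,88,.065),(107,214,.065)]}.items():
    print(n,[np.round(P(*p),4).tolist() for p in a])
im=cv2.imread("pics/w1.png")
for r in rects(c,copper(im),.045,200): print(np.round(r,3))
c,im=shot("top")
E
```

```text
fix [[0.6806, 0.1093], [0.6806, 0.0909], [0.6048, 0.0978], [0.6056, 0.1169]]
end [[0.6556, -0.1706], [0.5773, -0.1645]]
handle [[0.681, 0.017], [0.6806, 0.0031], [0.6462, 0.0072], [0.6469, 0.0209]]
lip [[0.6613, 0.034], [0.6117, 0.0389]]
finished [[0.6651, 0.0917], [0.6179, 0.0964]]
[ 4.6700e-01 -1.0000e-03  4.9387e+01  6.3314e+01 -1.9500e-01  1.1435e+03]
[ 4.7400e-01  1.9700e-01  4.9661e+01  6.3773e+01 -2.1000e-01  1.1955e+03]
[ 4.7800e-01 -1.9500e-01  4.9116e+01  6.3907e+01  2.0700e-01  1.1940e+03]
[ 4.8700e-01 -1.0500e-01  4.9779e+01  6.3665e+01  1.0600e-01  1.2355e+03]
[ 6.3700e-01  5.3000e-02  4.0790e+01  8.0563e+01 -2.0000e-03  9.3700e+02]
[ 5.98000e-01 -3.44000e-01  1.50056e+02  1.68527e+02 -2.00000e-03
  5.55850e+03]
```

```bash
cat >> h.py <<'E'
PI=np.pi
VY=-0.092; VO=np.array([.631,-.0245])
def V(x,y): s,c=np.sin(VY),np.cos(VY); return VO+[c*x-s*y,s*x+c*y]
def P(xy,z): return [float(xy[0]),float(xy[1]),z]
E
python3 - <<'E'
from h import *
o=[PI,0,VY]; g=np.array([.664,.0125])
move_ptp(P(g,.20),o); movel(P(g,.082),.08,f_stop=8); print(get_position())
close(60); pause(.2); print("gap",get_finger_gap(),get_force(),get_position())
d=np.array([-np.sin(VY),np.cos(VY)])
p=np.array(get_position())[:2]
print(movel(P(p-d*.150,.082),.08)); print(get_force())
print(movel(P(p-d*.172,.082),.03,f_stop=20)); pause(.2); q=np.array(get_position())[:2]
print("travel",(p-q)@d,get_force())
movel(P(q+d*.001,.082),.02); gripper_open(); movel(P(q,.2),.1)
x,y=V(0,0); move_ptp(P((x-.03,y),.33),[PI,0,0]); c,im=shot("wrist","w2"); print(get_t())
m=mask(im,(50,80,30),(90,255,255)); print([np.round(r,3) for r in rects(c,m,.074)])
for r in rects(c,copper(im),.045,200): print(np.round(r,3))
E
```

```text
[0.66451632 0.01251303 0.08267176]
gap 0.01297172978041732 [-0.66261506  2.39859801  2.00862741] [0.66404674 0.01284272 0.08221019]Traceback (most recent call last):
  File "<stdin>", line 7, in <module>
cell.IKError: the arm cannot follow that straight line within its joint ranges
```

```bash
python3 - <<'E'
from h import *
print(get_qpos()); d=np.array([-np.sin(VY),np.cos(VY)]); p=np.array(get_position())[:2]
for yw in(VY,VY+PI):
  for s in(0,.05,.1,.15,.165): print(yw,s,solve_ik(P(p-d*s,.082),[PI,0,yw]))
print(get_orientation())
E
```

```text
[ 1.90013767e-02  5.81902425e-01 -2.00169583e-02  9.68662051e-01
  6.97116141e-04 -3.03057985e+00]
-0.092 0 [ 0.01933767  0.58221613 -0.02002197  0.96855822  0.         -3.03025498]
-0.092 0.05 [-0.05596644  0.57631675 -0.03112743  0.96335215  0.         -3.10555909]
-0.092 0.1 [-0.13168084  0.5764626  -0.03085326  0.96348046  0.          3.10191181]
-0.092 0.15 [-0.20694363  0.58265299 -0.01919826  0.96894508  0.          3.02664902]
-0.092 0.165 [-0.22930831  0.58568517 -0.01347581  0.97163534  0.          3.00428434]
3.049592653589793 0 [ 0.01933767  0.58221613 -0.02002197  0.96855822  0.          0.11133767]
3.049592653589793 0.05 [-0.05596644  0.57631675 -0.03112743  0.96335215  0.          0.03603356]
3.049592653589793 0.1 [-0.13168084  0.5764626  -0.03085326  0.96348046  0.         -0.03968084]
3.049592653589793 0.15 [-0.20694363  0.58265299 -0.01919826  0.96894508  0.         -0.11494363]
3.049592653589793 0.165 [-0.22930831  0.58568517 -0.01347581  0.97163534  0.         -0.13730831]
[-3.14087602e+00 -1.36339133e-04 -9.20113970e-02]
```

```bash
python3 - <<'E'
from h import *
o=[PI,0,VY+PI]
g=np.array(get_position())[:2]
gripper_open(); movel(P(g,.2),.12); move_ptp(P(g,.2),o); movel(P(g,.082),.1,f_stop=8)
close(60); pause(.2); print("gap",get_finger_gap(),get_force(),get_position())
d=np.array([-np.sin(VY),np.cos(VY)])
p=np.array(get_position())[:2]
print(movel(P(p-d*.150,.082),.08)); print(get_force())
print(movel(P(p-d*.172,.082),.03,f_stop=20)); pause(.2); q=np.array(get_position())[:2]
print("travel",(p-q)@d,get_force(),get_finger_gap())
movel(P(q+d*.001,.082),.02); gripper_open(); movel(P(q,.2),.1)
x,y=V(0,0); move_ptp(P((x-.03,y),.33),[PI,0,0]); c,im=shot("wrist","w2"); print(get_t())
m=mask(im,(50,80,30),(90,255,255)); print([np.round(r,3) for r in rects(c,m,.074)])
for r in rects(c,copper(im),.045,200): print(np.round(r,3))
E
```

```text
gap 0.013171250045213715 [-0.7603028   0.1244755   2.71695278] [0.66407045 0.01286978 0.08219952]
False
[-2.73266263  1.65445332  5.38688422]
True
travel 0.16177273316842075 [ 0.15643338 -2.19597565  3.3532456 ] 0.013140987462411654
24.375
[array([ 6.2800e-01, -1.4000e-01,  3.4167e+01,  7.0363e+01,  1.4870e+00,
        9.5900e+02]), array([6.4300e-01, 9.9000e-02, 2.8929e+01, 7.7006e+01, 1.4580e+00,
       1.0720e+03]), array([ 7.4100e-01, -1.8000e-01,  6.1856e+01,  6.4837e+01,  1.5600e-01,
        2.6920e+03])]
[ 4.6600e-01 -1.0000e-03  4.9495e+01  6.3423e+01 -1.9700e-01  1.1530e+03]
[ 4.7300e-01  1.9700e-01  4.9534e+01  6.3503e+01 -2.2100e-01  1.1985e+03]
[ 4.7800e-01 -1.9500e-01  4.9337e+01  6.3758e+01  2.0900e-01  1.2005e+03]
[ 4.8700e-01 -1.0500e-01  5.0110e+01  6.3788e+01  1.0200e-01  1.2475e+03]
[ 6.3700e-01  6.8000e-02  3.6938e+01  5.0875e+01 -1.1100e-01  8.6250e+02]
[ 6.4200e-01 -1.6600e-01  2.9308e+01  4.3085e+01  1.4810e+00  6.4250e+02]
[ 5.98000e-01 -3.42000e-01  1.51045e+02  1.64884e+02  8.00000e-03
  5.47250e+03]
```

View pics/w2.png

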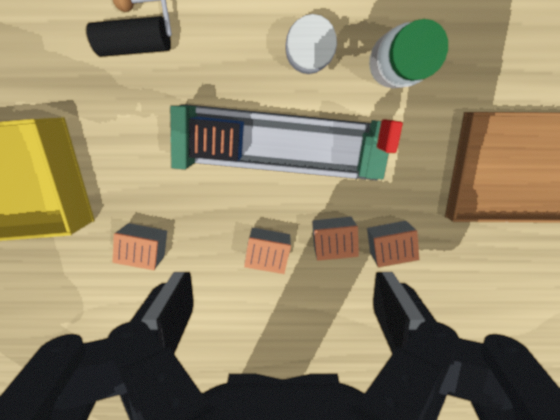

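The jaw is at its stop, at (375,150) in the view. The finished block is still by the fixed jaw at (216,138), and the four blocks haven't moved. Next I'll move the finished block to the tray.

```bash
cat >> h.py <<'E'
def yaw90(b):   # fingers across the block's 50 mm (its x)
    return (b+PI/2+PI/2)%PI-PI/2 if False else b+PI/2
def go(xy,z,yaw):
    move_ptp(P(xy,z),[PI,0,yaw])
def pick(xy,zb,b,h=.014,zup=.16):
    """grasp block at xy (underside zb, yaw b), lift; return weight in N"""
    yw=yaw90(b)
    go(xy,zup,yw); pause(.2)
    f0=np.mean([get_force()[2] for _ in range(1)])
    hit=movel(P(xy,zb+h),.12,f_stop=10)
    close(50); pause(.15); movel(P(xy,zup),.12); pause(.4)
    fs=[]
    for _ in range(4): fs.append(get_force()[2]); pause(.05)
    return f0-np.mean(fs),hit,get_finger_gap()
def place(xy,zb,b,h=.014,zup=.16):
    yw=yaw90(b); go(xy,zup,yw)
    movel(P(xy,zb+h+.012),.12); hit=movel(P(xy,zb+h-.001),.03,f_stop=3); z=get_position()[2]
    gripper_open(); pause(.1); movel(P(xy,zup),.15); return hit,z
E
python3 - <<'E'
from h import *
print(pick(V(0,88e-3),.02,VY,zup=.17))
t=np.array([.590,-.379]); print(place(t,.005,0))
x,y=V(0,0); move_ptp(P((x-.03,y-.12),.33),[PI,0,0]); c,im=shot("wrist","w3"); print(get_t(),get_qpos())
for r in rects(c,copper(im),.045,200): print(np.round(r,3))
E
```

```text
(np.float64(4.270946268040902), False, 0.048990136973175356)
(True, np.float64(0.01987428420202537))
36.1833 [-2.36550825e-01  4.16357377e-01  3.46753910e-01  1.50238029e+00
 -1.07596175e-04  2.90529141e+00]
[ 4.6500e-01 -1.0000e-03  5.2985e+01  6.3269e+01 -1.8300e-01  1.1845e+03]
[ 4.7400e-01  1.9700e-01  4.9755e+01  6.3616e+01 -2.0700e-01  1.2170e+03]
[ 4.7700e-01 -1.9500e-01  4.9686e+01  6.3325e+01  2.1000e-01  1.1820e+03]
[ 4.8700e-01 -1.0500e-01  5.0317e+01  6.2140e+01  1.0700e-01  1.2215e+03]
[ 6.4200e-01 -1.5000e-01  1.7125e+01  4.3540e+01  1.4950e+00  3.7950e+02]
[ 5.98000e-01 -3.68000e-01  1.49493e+02  1.93683e+02 -6.00000e-03
  1.22495e+04]
```

View pics/w3.png

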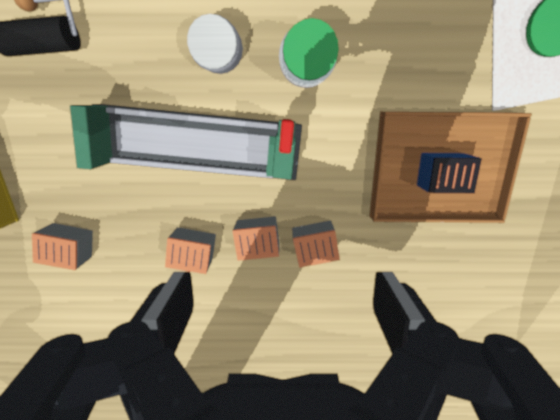

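The finished block lies flat in the tray at (450,174). Now I'll weigh and sort the copper blocks, detecting them again before each pick and stopping if a check fails.

```bash
cat > sort.py <<'E'
from h import *
import sys,json
slots=[V(0,y) for y in(.086,.0185,-.049)]; TY=.095; T0=np.array([.5775,.3757])
tubs=[T0+s*np.array([-np.sin(TY),np.cos(TY)]) for s in(.045,-.045)]
st=json.load(open("st.json")) if len(sys.argv)>1 else dict(s=0,t=0)
for k in range(5):
    move_ptp([.60,-.03,.33],[PI,0,0]); pause(.1); c,im=shot("wrist",f"s{st['s']}{st['t']}")
    B=[r for r in rects(c,copper(im),.045,500) if r[0]<.56 and -.32<r[1]<.27]
    print(round(get_t(),1),[np.round(r[:5],3).tolist() for r in B])
    B=[r for r in B if 45<r[2]<56 and 58<r[3]<70]
    if not B: break
    r=min(B,key=lambda r:r[1])
    w,hit,gap=pick(r[:2],0,r[4]); print("w",round(w,2),hit,round(gap,4))
    if not .045<gap<.053: print("bad grasp"); break
    if w>3.3: xy,zb,b=slots[st['s']],.02,VY
    else: xy,zb,b=tubs[st['t']],.005,TY
    st['s' if w>3.3 else 't']+=1
    print(place(xy,zb,b)); json.dump(st,open("st.json","w"))
E
python3 sort.py
```

```text
36.9 [[0.467, -0.001, 49.507, 63.541, -0.188], [0.474, 0.197, 49.451, 63.672, -0.209], [0.478, -0.195, 49.017, 64.039, 0.197], [0.487, -0.105, 49.97, 63.803, 0.103]]
w 3.89 False 0.049
(True, np.float64(0.034713558092708735))
48.4 [[0.466, -0.001, 49.567, 63.29, -0.19], [0.474, 0.197, 49.619, 63.592, -0.211], [0.487, -0.105, 50.112, 63.43, 0.106]]
w 4.02 False 0.049
(True, np.float64(0.03470305690614856))
59.4 [[0.466, -0.001, 49.679, 63.34, -0.196], [0.473, 0.197, 49.533, 63.559, -0.214]]
w 1.33 False 0.0491
(True, np.float64(0.019726793300178267))
71.5 [[0.474, 0.197, 49.821, 63.809, -0.209]]
w 0.51 False 0.0488
(True, np.float64(0.019722395734434246))
82.4 []
```

```bash
python3 - <<'E'
from h import *
move_ptp([.57,.09,.34],[PI,0,0]); shot("wrist","chk"); 
E
```

```text
(no output)
```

View pics/chk.png

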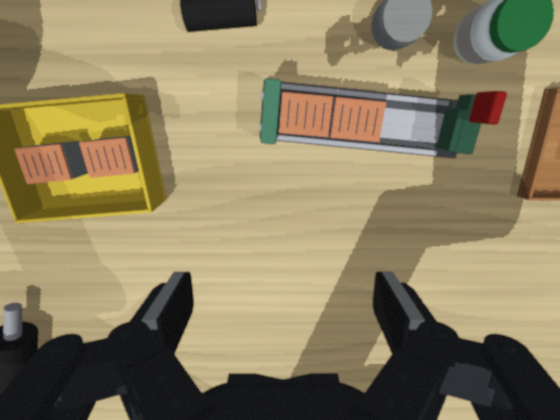

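Two solid blocks sit in the vise at (305,113) and (357,118), and two hollow ones are in the tub at (42,162) and (108,156). Time to close the jaw.

```bash
python3 - <<'E'
from h import *
o=[PI,0,VY+PI]; d=np.array([-np.sin(VY),np.cos(VY)])
g=np.array([.6640,.0129])-d*.162
move_ptp(P(g,.2),o); movel(P(g,.082),.1,f_stop=8); close(60); pause(.2)
p=np.array(get_position())[:2]; print(get_finger_gap(),p,g)
print(movel(P(p+d*.085,.082),.06)); print(get_force())
print(movel(P(p+d*.118,.082),.025,f_stop=22)); f=get_force(); q=np.array(get_position())[:2]; print("travel",(q-p)@d,np.array(f)[:2]@d)
pause(.3); print(np.array(get_force())[:2]@d)
gripper_open(); movel(P(q,.2),.1)
move_ptp([.60,-.03,.34],[PI,0,0]); pause(.2); c,im=shot("wrist","end"); print(get_t())
for r in rects(c,copper(im),.065,200): print(np.round(r[:5],3))
E
```

```text
0.013061495200791149 [ 0.64914589 -0.14839406] [ 0.64911702 -0.1484149 ]
False
[1.54346902 0.4101267  4.61876474]
True
travel 0.10178710910941756 -3.65725829202682
-2.3735133704805462
99.65
[ 0.586  0.322 46.94  69.329  0.089]
[ 6.37000e-01  3.50000e-02  5.09760e+01  1.20228e+02 -9.70000e-02]
[  0.601  -0.335 142.913 169.08   -0.   ]
```

View pics/end.png

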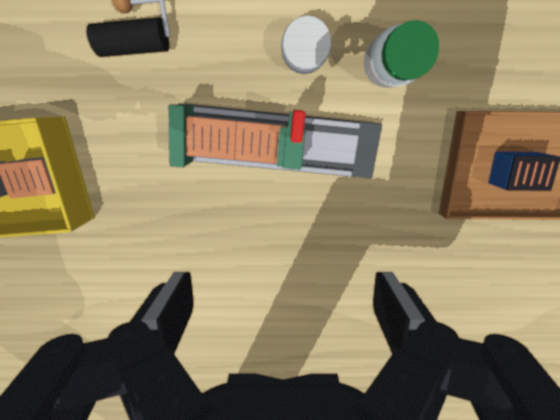

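The row looks closed, but the push was brief. I'll push again slowly and watch the force.

```bash
python3 - <<'E'
from h import *
o=[PI,0,VY+PI]; d=np.array([-np.sin(VY),np.cos(VY)])
g=np.array([.6640,.0129])-d*.0605
move_ptp(P(g,.2),o); movel(P(g,.082),.1,f_stop=8); close(80); pause(.2)
p=np.array(get_position())[:2]; f0=np.array(get_force())[:2]@d
for k in range(1,9):
    s=movel(P(p+d*.001*k,.082),.01,f_stop=35); pause(.1); f=np.array(get_force())[:2]@d-f0
    print(k,s,round(f,1),np.round((np.array(get_position())[:2]-p)@d*1000,2))
    if s or abs(f)>22: break
pause(.2)
q=np.array(get_position())[:2]; movel(P(q,.082),.01); gripper_open(); movel(P(q,.2),.1)
move_ptp([.60,-.03,.34],[PI,0,0]); pause(.5); c,im=shot("wrist","end2"); print(get_t())
for r in rects(c,copper(im),.065,200): print(np.round(r[:5],3))
a=[cv2.imread(f"pics/{n}.png")[95:195,155:395] for n in("end","end2")]; print(cv2.absdiff(*a).mean())
for r in rects(c,mask(im,(50,80,30),(90,255,255)),.074): print(np.round(r[:5],3))
E
```

```text
1 False -3.8 0.34
2 False -6.9 0.36
3 False -9.6 0.37
4 False -12.8 0.34
5 False -14.8 0.33
6 False -17.4 0.34
7 False -20.0 0.34
8 False -23.1 0.3
113.5417
[ 0.586  0.321 47.121 68.809  0.09 ]
[ 6.37000e-01  3.60000e-02  5.09960e+01  1.19215e+02 -9.70000e-02]
[  0.601  -0.335 141.451 169.118  -0.   ]
0.8811805555555555
[ 6.3700e-01 -4.1000e-02  3.0815e+01  6.8007e+01  1.4940e+00]
[ 0.643  0.099 28.4   77.099  1.457]
[ 0.741 -0.179 61.985 65.274  0.104]
```

```bash
python3 -c "
from h import *
print(sign_off(),get_t())"
```

```text
the job is handed in; nothing more can be done
the job is handed in; nothing more can be done
```

The job is handed in at about 114 s with no verdict returned: the finished block is flat in the tray, the two hollow blocks are in the tub, and the two solid blocks are clamped in the vise (final push about 23 N). The jar, tin and roller were not touched.

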